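# Pack the trimmer into its case and lock the hasp with its pin

### The arm

A 6-joint arm with a two-finger parallel gripper is mounted at the origin on a cart in front of the work surface, level with it; the furniture and walls round the work are solid. World frame = base frame: x ahead of the robot, y to its left, z up, the work surface at z = 0. Lengths are in mm, angles in rad, forces in N, time in s.
With the tool pointing down it reaches from about 275 to 825 mm from the base axis. Payload 5.2 kg.
Tool frame: the origin (TCP) lies between the finger pads; the fingertips stand 14 mm ahead of it and the grasp point (between the pads) lies 5 mm behind it; z points along the fingers, y is the line along which they close (so a half turn about z gives the same grasp; the last joint's range is limited). The gripper opens to 93 mm and grips with 3 to 60 N. Pads are 15 mm wide; open, the fingers measure 128 mm over their backs; the gripper's body (75 mm by 188 mm) begins 65 mm behind the grasp point.
Start: joints at [1.138, 0.259, 1.535, -0, 1.348, -0.203], TCP at [125.258, 535.552, 232.653] pointing down, gripper open.
Joint ranges: [-3.14, 3.14], [-0.91, 2.08], [0.19, 2.58], [-1.22, 4.36], [0.22, 2.71], [-3.12, 3.12]. Speed limits (rad/s): [2.57, 2.57, 3.14, 3.14, 3.14, 3.14].

### API

Orientations are given as a unit quaternion [w, x, y, z].
In Python, from workcell import env gives the robot as it stands. Calls block until the motion is done:
- env.movep(position, orientation): joint-space move of the TCP to a pose.
- env.move_linear(position, attitude=None, vel=150): straight line of the TCP; attitude=None keeps the orientation; vel is the mean speed in mm/s.
- env.move_j(angles): joint-space move.
- env.gripper_to(opening, strength=None): opening from 0.0 (shut) to 1.0 (fully open); strength is the grip in N (None keeps the last); returns when the fingers have stopped.
- env.dwell(seconds).
- env.ik(position, orientation): joint angles nearest the present ones, or None.
- env.read_camera(name): name is "scene" or "top" or "wrist"; returns a dict with "frame" (400x640x3 uint8, red, green, blue), "fovy" (degrees; the focal length in pixels is half the picture's height over the tangent of half this angle, whatever the lens; pixels are square), "cx", "cy" (the principal point, pixels), "world_from_camera" (4x4, takes a point from camera to world coordinates); the wrist camera has in their place "hand_eye" (4x4, takes a point from camera to tool coordinates, whose origin is the TCP and whose axes are the flange's). Camera axes: x right, y down, z forward; pixel columns grow to the right and rows downward; lengths in mm; the calibration is good to about 2 mm. The wrist camera is an equidistant fisheye: a pixel r from the principal point sees the ray r / f radians off the axis. A picture is of the moment at which its call begins: read the wrist's pose just before it. There is no depth.
A pose or a line that the arm cannot do raises env.MotionError and nothing moves.
- env.sign_off(): hands the job in; it is judged then, once.
Readings, each from a call of its own:
- env.current_clock(): time.
- env.current_qpos(): joint angles.
- env.current_joint_vel(): joint speeds.
- env.current_effort(): joint torques, N m.
- env.current_position(): TCP position.
- env.current_tool_rot(): TCP orientation.
- env.current_force(): force on the tool from outside, world axes, zero at the start.
- env.current_moment(): the same for the moment, N m.
- env.current_width(): opening from 0.0 (shut) to 1.0 (fully open).
- env.current_grip_force(): force on a finger pad.
Only numpy, scipy, OpenCV 4.12 (cv2) and the standard library are available. Lean on these libraries where they do the work, as an engineer would, in place of code of your own. Each camera call takes 0.05 s, during which the arm holds its last target. There are 200 camera calls.

### The job

Put the hand trimmer away for transport: lay it flat in the empty bay of the open plywood case, then shut the lid, then swing the hasp right down over its staple, and finally take the slim pin from the wooden stand and drop it through the staple's loop in front of the hasp, until its collar rests on the loop. Leave the thick pin in the stand and the other things on the bench where they are.

Things in the scene. Friction and masses are not known exactly. Their poses are not given: they have to be found in the camera images.
- case: Plywood case with aluminium edges, fixed; 186 (x, front to back) x 216 (y) mm, walls 8 thick, 130 high; 158 high with the lid shut. Origin under its centre on the bench; x runs from the front to the hinge side, y to its left, z up. Padded floor 78 mm above the bench, split by a divider 6 wide, 30 high at y = -3: the left bay (y 0 to +100, x -85 to +85) is empty, the other holds a tin.
- bay (a point): Centre of the empty bay's floor, 78 mm above the bench (52 mm below the walls' top edge); 170 mm long along the case's x, 100 mm wide along y.
- lid (a joint): Lid angle in rad: 0 shut, 1.57 upright, 2.0 at most. Hinge line along case y at case x = +93, z = 130 mm. The lid is a tray 28 mm deep, 186 mm from hinge line to front edge, 216 mm wide. Friction hinge: stays where it is left; 2 to 6 N at the front edge moves it.
- lid_front (a point): Middle of the lid's upper front edge (its outer face, 186 mm from the hinge line, 28 mm above it when shut). Its frame turns with the lid.
- hasp (a joint): Hasp angle in rad about its hinge on the lid's front edge, relative to the lid: 0 hanging flat against the case front, slot over the staple (closed); 1.57 sticking straight out to the front; 3.14 standing straight up from the shut lid; up to 4.6, folded back over the lid. Stiff hinge: stays where it is left; about 1 N at its end moves it.
- hasp_hinge (a point): Middle of the hasp's hinge line, which runs along case y on the lid's front edge; with the lid shut it is at case x = -96, z = 154 mm.
- hasp_end (a point): Middle of the rolled free end (10 mm roll) of the hasp, 97 mm from its hinge line. The hasp is a steel strap 50 mm wide (case y -25 to +25), 4 mm thick, with a slot 33 mm wide that begins 54 mm from the hinge line.
- loop (a point): Centre of the staple loop's opening, at the level of its rod's top (93 mm above the bench, 24 mm in front of the case front). The staple is a level U of 6 mm rod reaching 42 mm forward; seen from above its opening is 16 mm wide (case y) and, with the hasp closed, runs from 7 to 36 mm in front of the case. The pin drops through it from above, in front of the hasp.
- trimmer: Battery hand trimmer, navy and grey moulded grip with a thin blade, lying on the bench; 32 x 143 x 30 mm, 0.24 kg. Origin on its underside at mid-length; y runs along it: grip from y -30 to +72 (32 mm wide, 29 high, balance near +18), blade at the -y end. Either way round will do in the bay.
- slim_pin: The pin that fits: steel, upright in the stand. Origin at the underside of its collar (30 mm wide, 5 thick), z up; below it a 12 mm shank with a tapered tip reaches down 62 mm, above it a 16 mm round handle reaches up to z = 60 mm. 0.1 kg.
- thick_pin: A thicker pin of another fixture in the same stand: 18 mm shank, 32 mm collar, 26 mm handle, otherwise alike; too thick for the loop. Either pin may be in either end hole.
- pin_stand: Wooden two-deck pin stand, 150 (its x) x 60 (y) mm, 88 mm high, fixed to the bench; three 20 mm holes in its top deck at x = -45, 0 and +45 mm; the pins hang in the end holes by their collars. Origin under its centre.
- cast: Bystander: tapering white plaster limb cast with leather cuffs, 79 x 198 x 74 mm, lying down.
- strap: Bystander: coil of white webbing, 63 mm across, 25 high.
- wedge: Bystander: brown wooden wedge, 30 x 85 x 24 mm.
- foam_pad: Bystander: flat brown foam block, 48 x 106 x 12 mm.

How it is judged (in metres and radians):
On the way, in this order (a step that is already met when the one before it is completed fails the run):
1. the trimmer lies flat in the empty bay, let go (x of trimmer in the frame of case between -0.03 and 0.03 m and y of trimmer in the frame of case between 0.005 and 0.096 m and z of trimmer in the frame of case between 0.07 and 0.09 m and angle between trimmer's own z axis and vertical below 0.3 rad and contact force between the fingers and trimmer below 0.1 N and value of joint lid above 0.5 rad), for 0.2 s.
2. the lid is shut over it (x of trimmer in the frame of case between -0.03 and 0.03 m and y of trimmer in the frame of case between 0.005 and 0.096 m and z of trimmer in the frame of case between 0.07 and 0.09 m and angle between trimmer's own z axis and vertical below 0.3 rad and value of joint lid below 0.03 rad), for 0.2 s.
3. the hasp is down over the staple (all of step 2 and value of joint hasp below 0.1 rad), for 0.2 s.
At the end, for the whole second after the job is handed in: The trimmer lies flat in the empty bay, the lid is shut (within 0.03 rad), the hasp is down over the staple (within 0.10 rad), and the slim pin hangs at rest, let go, through the loop: upright within 0.2 rad, its collar resting on the loop within 6 mm in height and 12 mm of the loop's centre (all of step 3 and horizontal distance between slim_pin and loop below 0.012 m and z of slim_pin in the frame of loop between -0.006 and 0.006 m and angle between slim_pin's own z axis and vertical below 0.2 rad and linear speed of slim_pin below 0.03 m/s and angular speed of slim_pin below 0.3 rad/s and contact force between the fingers and slim_pin below 0.1 N); the robot touches nothing.
It fails at once if the thick pin is pushed or taken out of its place in the stand (over 20 mm) (distance of thick_pin from where it was at the start of the episode above 0.02 m).
It fails at once if a bystander is shoved more than 40 mm (distance of any of cast, strap, wedge, foam_pad from where it was at the start of the episode above 0.04 m).
It also fails if it takes over 72 s, if anything falls off the work surface, if the arm or the gripper's body presses on something with over 40 N, if the wrist force passes 120 N, or if a joint passes its speed limit or range.

## Working session

There is one attempt and no reset: what is moved stays moved. The work goes in short steps, each a Python script; the robot and the scene stay as the last script left them, time stands still between calls to the robot, and variables do not carry over. Pictures are saved under pics/ and viewed, at most 10 in all, crops included, and the job is handed in when it is done.

```bash
mkdir -p pics; ls
python3 - <<'E'
from workcell import env
import cv2,numpy as np
np.set_printoptions(precision=4,suppress=True)
for n in ["scene","top"]:
    c=env.read_camera(n)
    cv2.imwrite(f"pics/{n}0.png",c["frame"][:,:,::-1]); print(n,c["fovy"],c["cx"],c["cy"]);print(c["world_from_camera"])
print(env.current_clock(),env.current_tool_rot(),env.current_position())
E
```

```text
pics
workcell.py
scene 46.953488058971416 317.7595118330983 196.01694938838327
[[   0.6502   -0.4016    0.645  -355.9076]
 [  -0.7595   -0.3675    0.5368 -713.5869]
 [   0.0214   -0.8389   -0.5439  879.1029]
 [   0.        0.        0.        1.    ]]
top 44.046425074780366 314.08273031391144 204.82819761535325
[[   0.0008   -0.9856    0.1693  303.7092]
 [  -1.       -0.0012   -0.002     9.7345]
 [   0.0022   -0.1693   -0.9856 1630.7559]
 [   0.        0.        0.        1.    ]]
0.1 [-0.0003  0.1146  0.9934 -0.0008] [125.0547 535.1312 231.916 ]
```

View pics/scene0.png

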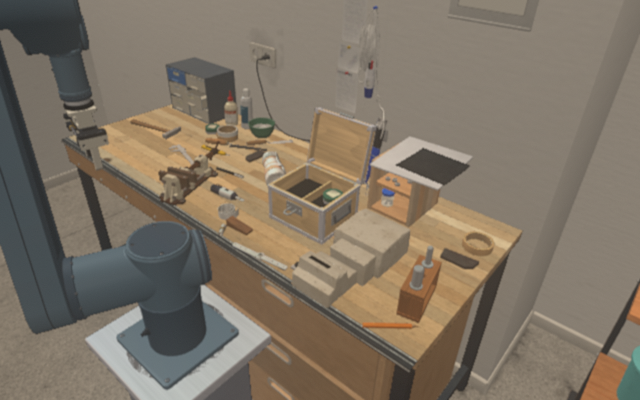

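View pics/top0.png

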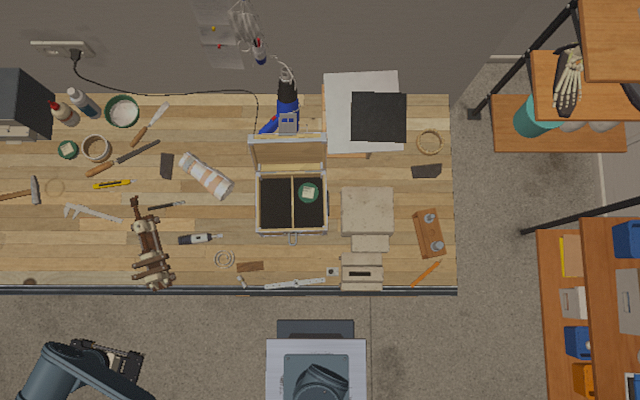

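The scene view shows the open case near (315,200), the pin stand near (420,285) and a stepped block between them. The top view shows the case near (291,205), the trimmer near (200,239) and the stand near (430,232). I'll zoom in on both.

Run:
```python
import cv2
a=cv2.imread("pics/top0.png")[110:300,160:460]
cv2.imwrite("pics/top_c.png",cv2.resize(a,None,fx=2.66,fy=2.66,interpolation=cv2.INTER_CUBIC))
a=cv2.imread("pics/scene0.png")[100:325,200:500]
cv2.imwrite("pics/scene_c.png",cv2.resize(a,None,fx=2.66,fy=2.66,interpolation=cv2.INTER_CUBIC))
```

```text
(no output)
```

View pics/top_c.png

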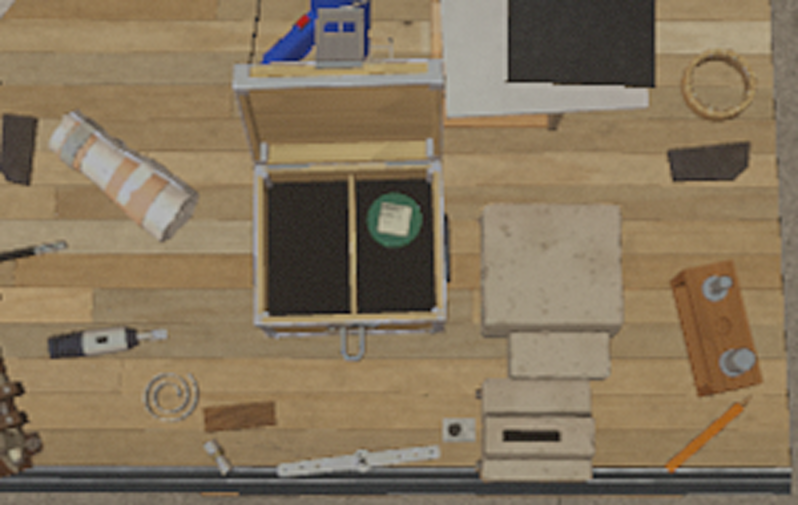

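View pics/scene_c.png

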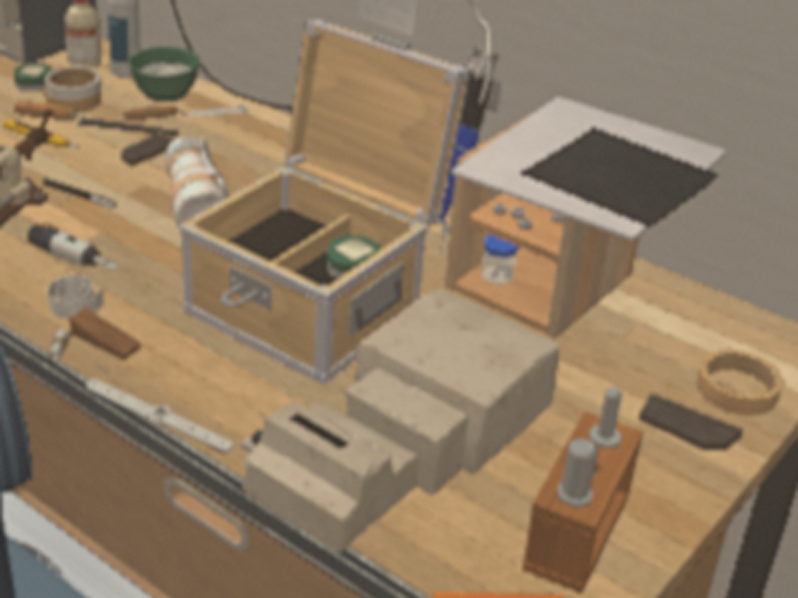

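The crops give these positions (crop pixels):
- **Trimmer:** grip from (50,345) to (135,338), blade to the right.
- **Case:** top corners near (257,326), (444,322) and (257,165), staple at (354,345).
- **Pins:** the slim pin is the far one, at (717,286); the thick pin is near, at (740,362).
- **Hasp:** not visible, so it is behind the lid.

Next come rough world positions, then refinement with the wrist camera.

```bash
cat > h.py <<'E'
from workcell import env
import cv2,numpy as np
from scipy.spatial.transform import Rotation as R
np.set_printoptions(precision=3,suppress=True)
def down(yaw=0):   # tool pointing down, closing axis (tool y) at world angle 'yaw' from +y (mod pi)
    q=(R.from_euler('z',yaw)*R.from_quat([1,0,0,0])).as_quat(); return [q[3],*q[:3]]
def rot(q): return R.from_quat([q[1],q[2],q[3],q[0]])
def ray(c,px,T=None):
    f=200/np.tan(np.radians(c["fovy"])/2); d=np.array([px[0]-c["cx"],px[1]-c["cy"]])
    if T is None: T=c["world_from_camera"]; v=np.array([*(d/f),1])
    else:
        r=np.hypot(*d); th=r/f; v=np.array([*(d/max(r,1e-9)*np.sin(th)),np.cos(th)])
    T=np.array(T); return T[:3,3],T[:3,:3]@v
def onz(o,v,z): return o+v*(z-o[2])/v[2]
def onx(o,v,x): return o+v*(x-o[0])/v[0]
def meet(rays):
    A=np.zeros((3,3));b=np.zeros(3)
    for o,v in rays:
        v=v/np.linalg.norm(v);P=np.eye(3)-np.outer(v,v);A+=P;b+=P@o
    return np.linalg.solve(A,b)
def wrist(name=None):
    T=np.eye(4);T[:3,:3]=rot(env.current_tool_rot()).as_matrix();T[:3,3]=env.current_position()
    c=env.read_camera("wrist");T=T@np.array(c["hand_eye"]);c["T"]=T
    if name: 
        cv2.imwrite(f"pics/{name}.png",c["frame"][:,:,::-1]); d=dict(c);np.save(f"pics/{name}.npy",d,allow_pickle=True)
    return c
def load(name): return np.load(f"pics/{name}.npy",allow_pickle=True).item()
E
python3 - <<'E'
from h import *
c=env.read_camera("top")
def t(x,y,z): return onz(*ray(c,(x/2.66+160,y/2.66+110)),z)[:2]
for n,x,y,z in [("FL",257,326,130),("FR",444,322,130),("BL",257,165,130),("BR",440,165,130),("lidL",236,72,300),("lidR",443,68,300),("stap",354,358,90),("trimA",50,346,15),("trimB",135,338,15),("tip",166,333,5),("slim",717,284,148),("slimcol",717,290,93),("thick",738,358,148),("thickcol",740,366,93)]: print(n,t(x,y,z))
w=wrist(); print(w["fovy"],w["cx"],w["cy"]);print(w["hand_eye"]);print(env.current_clock())
E
```

```text
FL [475.538 181.803]
FR [480.383 -32.613]
BL [664.975 185.687]
BR [665.267 -28.587]
lidL [724.345 189.88 ]
lidR [729.051 -27.721]
stap [442.54   71.928]
trimA [463.693 449.168]
trimB [473.683 344.965]
tip [481.    308.824]
slim [ 522.153 -343.438]
slimcol [ 523.094 -356.261]
thick [ 437.761 -363.889]
thickcol [ 433.37 -379.7 ]
65.70646984690485 319.79772281039305 195.82316422971024
[[  -0.001   -0.964   -0.268   74.776]
 [   1.      -0.001   -0.      -0.389]
 [   0.      -0.268    0.964 -151.338]
 [   0.       0.       0.       1.   ]]
0.2
```

Run:
```python
from h import *
for p,y in [((472,379,210),97),((472,379,210),-83),((500,77,330),0),((500,77,330),180),((522,-345,200),0),((522,-345,200),180),((770,152,290),90),((770,152,290),-90)]:
    q=env.ik(list(p),down(np.radians(y))); print(p,y,q)
c=env.read_camera("top")
for px in [(230,93),(440,95)]: print("wall",onz(*ray(c,px),0))
for n,z in [((288,131),310),((279,115),310),((279,115),250)]: print(n,onz(*ray(c,n),z))
env.movep([472,379,230],down(np.radians(97))); wrist("w_trim"); print(env.current_clock())
env.movep([500,77,360],down(np.radians(180))); wrist("w_case"); print(env.current_clock())
a=[cv2.imread(f"pics/{n}.png") for n in("w_trim","w_case")]
cv2.imwrite("pics/w1.png",cv2.resize(np.vstack([a[0][100:400],a[1][50:400]]),(590,599)))
```

```text
(472, 379, 210) 97 [ 0.492  0.372  1.431 -0.     1.339  0.37 ]
(472, 379, 210) -83 [ 0.492  0.372  1.431 -0.     1.339 -2.771]
(500, 77, 330) 0 [-0.068  0.129  1.461 -0.     1.551  1.503]
(500, 77, 330) 180 [-0.068  0.129  1.461 -0.     1.551 -1.639]
(522, -345, 200) 0 [-0.762  0.415  1.391 -0.     1.336  0.809]
(522, -345, 200) 180 [-0.762  0.415  1.391 -0.     1.336 -2.333]
(770, 152, 290) 90 [ 0.053  0.707  0.689 -0.     1.746  0.053]
(770, 152, 290) -90 [ 0.053  0.707  0.689 -0.     1.746 -3.088]
wall [978.44 299.33   0.  ]
wall [ 972.366 -431.684    0.   ]
(288, 131) [738.887  79.719 310.   ]
(279, 115) [785.454 105.346 310.   ]
(279, 115) [807.339 109.689 250.   ]
1.7167
3.5167
```

View pics/w1.png

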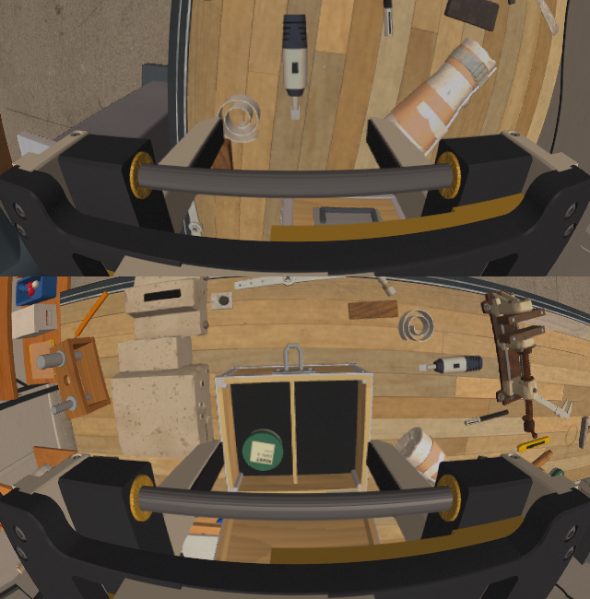

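The composite shows the trimmer at (294,65), grip up and blade down, and the case rim at (217–371, 376) with the staple at (292,357). Next I'll segment the trimmer and the case details and overlay the results to check them.

Run:
```python
from h import *
c=load("w_trim"); f=c["frame"].astype(int); 
m=((f[:,:,0]-f[:,:,2])<28).astype(np.uint8); roi=np.zeros_like(m); roi[105:236,292:348]=1; m&=roi
n,l,s,ce=cv2.connectedComponentsWithStats(m); k=1+np.argmax(s[1:,4]); print(s[k],ce[k])
ys,xs=np.nonzero(l==k)
P=np.array([onz(*ray(c,(x,y),c["T"]),15)[:2] for x,y in zip(xs,ys)])
mu=P.mean(0); _,_,V=np.linalg.svd(P-mu,full_matrices=False); d=V[0]; d*=np.sign(d[1]); t=(P-mu)@d; u=(P-mu)@np.array([-d[1],d[0]])
print("axis deg",np.degrees(np.arctan2(d[1],d[0])),"len",t.min(),t.max())
g=t>t.max()-95; q=(P[g]-mu)@np.array([-d[1],d[0]]); print("width",np.percentile(q,[1,99]),"mu",mu)
mid=mu+d*(t.max()-51)+np.array([-d[1],d[0]])*np.percentile(q,[1,99]).mean(); print("grip mid (y=+21)",mid)
c=load("w_case"); a=c["frame"][110:300,210:430,::-1]
cv2.imwrite("pics/case_z.png",cv2.resize(a,(660,570),interpolation=cv2.INTER_CUBIC))
```

```text
[ 306  116   27  100 1871] [319.549 156.741]
axis deg 97.6131282166158 len -72.85182838478651 49.12116554512346
width [-14.859  14.801] mu [467.426 399.802]
grip mid (y=+21) [467.704 397.943]
```

View pics/case_z.png

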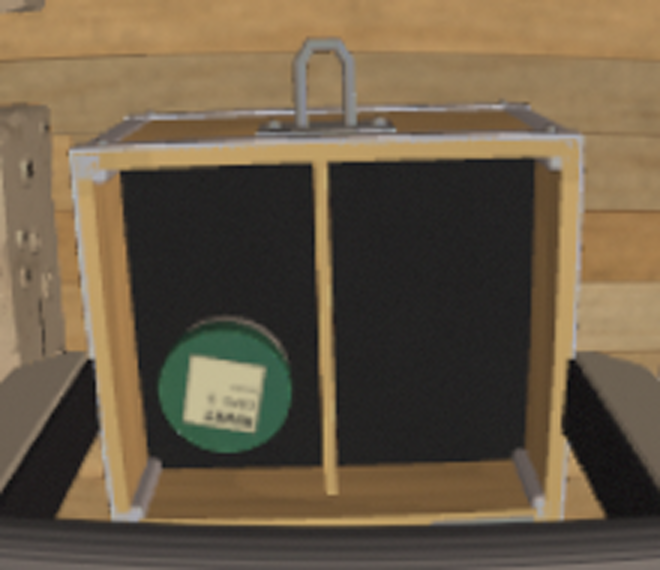

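The zoom shows front rim corners at (72,151) and (582,137), back corners at (112,518) and (562,522), and the staple tip at (325,40), which I'll project to world coordinates. Then I'll pick the trimmer, because its pose is clear.

Run:
```python
from h import *
c=load("w_case")
t=lambda x,y,z: onz(*ray(c,(210+x/3,110+y/3),c["T"]),z)
for n,x,y,z in [("FL",582,137,130),("FR",72,151,130),("BR",112,518,130),("BL",562,522,130),("tipstaple",325,40,93),("rootstaple",326,127,93),("bayFL?",533,158,78),("bayBL",524,458,78),("bayBR",334,463,78),("rootL",351,100,90),("rootR",300,100,90)]: print(n,t(x,y,z)[:2])
s=lambda p,y:[p,down(np.radians(y))]
Y=97.6
env.movep([468,395,90],down(np.radians(Y)))
env.move_linear([468,395,17],vel=120)
env.gripper_to(0,25); print("width",env.current_width()*93,env.current_grip_force(),env.current_clock())
env.move_linear([468,395,240],vel=250)
print(env.current_width()*93,env.current_force(),env.current_clock(),env.current_position())
```

```text
FL [477.912 184.203]
FR [483.795 -32.163]
BR [661.965 -28.324]
BL [664.782 190.656]
tipstaple [440.346  75.301]
rootstaple [479.807  75.71 ]
bayFL? [495.807 174.794]
bayBL [655.938 180.664]
bayBR [657.125  79.588]
rootL [467.786  87.049]
rootR [467.766  63.917]
width 31.762189233489558 24.989741315428635 7.0167
31.40194987937812 [-0.751 -0.467 -2.525] 8.0583 [467.1   394.459 238.225]
```

Run:
```python
from h import *
q=down(np.radians(181.5))
env.movep([554,127,250],q); print(env.current_width()*93,env.current_clock())
env.move_linear([554,127,120],vel=200)
env.move_linear([554,127,97],vel=60); print(env.current_force(),env.current_position())
env.gripper_to(0.5)
print(env.current_width(),env.current_grip_force(),env.current_clock())
env.move_linear([554,127,250],vel=250)
# look from higher with camera in front
env.gripper_to(0)
wrist("w_placed"); s=env.read_camera("scene"); t=env.read_camera("top"); print(env.current_clock())
a=cv2.resize(s["frame"][90:240,240:430,::-1],(400,300),interpolation=3);b=cv2.resize(t["frame"][80:260,220:360,::-1],(400,300)); w=cv2.imread("pics/w_placed.png")[60:300,100:540]
cv2.imwrite("pics/chk.png",np.vstack([np.hstack([a,b]),cv2.resize(w,(800,300))]))
```

```text
31.593864398801458 9.7667
[ 0.632  0.174 -2.047] [553.784 126.995  96.657]
0.5043445034103282 0.0 11.6
13.375
```

View pics/chk.png

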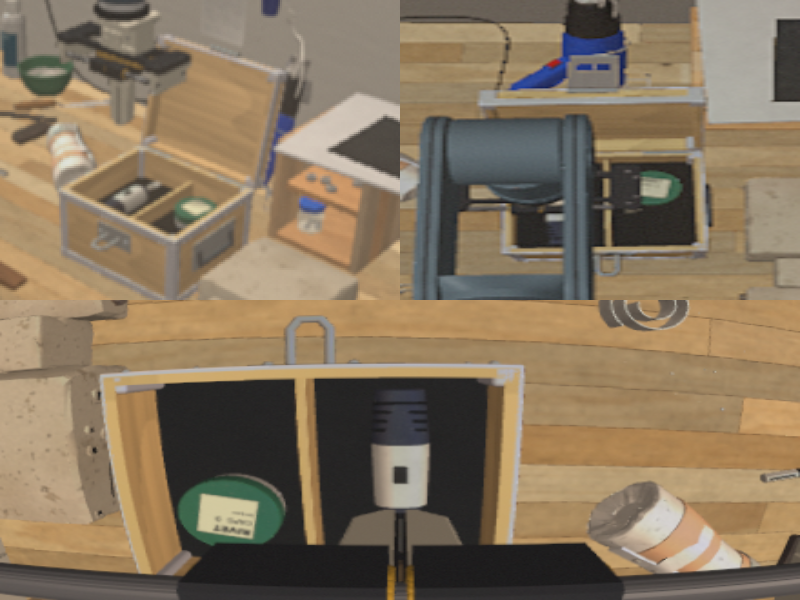

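The trimmer lies flat in the left bay. The hasp shows as a grey plate sticking out behind the lid at (592,72). I'll push the lid shut from behind, at its left part so the gripper stays clear of the hasp.

Run:
```python
from h import *
q=down(np.radians(91.5)); Y=157
env.movep([600,Y,350],q)
env.move_linear([790,Y,350],vel=300)
env.move_linear([790,Y,289],vel=150)
print(env.current_force(),env.current_clock())
f0=np.array(env.current_force())
env.move_linear([665+17-60,Y,289],vel=120); print(np.array(env.current_force())-f0,env.current_clock())
r=152
for a in [.75,.5,.25,.1,0.02]:
    x=665+17-r*np.cos(a)+28*np.sin(a); z=130+14+r*np.sin(a)+28*np.cos(a)
    env.move_linear([x,Y,z],vel=130); print(a,np.array(env.current_force())-f0,env.current_position())
z=env.current_position()[2]
for i in range(12):
    F=np.array(env.current_force())-f0
    if F[2]>10: break
    z-=1; env.move_linear([x,Y,z],vel=30)
print(z,F,env.current_clock())
```

```text
[-0.99   0.438 -0.121] 16.475
[2.412 0.445 2.384] 18.025
0.75 [ 0.286 -0.685  0.132] [589.727 157.055 267.843]
0.5 [-0.075 -0.36  -0.417] [562.675 157.032 241.805]
0.25 [ 0.399 -0.438  0.068] [542.416 157.052 209.271]
0.1 [ 1.19  -0.028 -0.654] [533.895 157.004 187.322]
0.02 [ 1.173 -0.187  0.822] [530.717 156.993 175.223]
170.22320956371533 [-4.017 -1.348 12.78 ] 21.1917
```

Run:
```python
from h import *
x,y,z=env.current_position()
env.move_linear([x,y,290],vel=300)
env.movep([440,75,290],down(np.radians(180)))
wrist("w_lid"); s=env.read_camera("scene"); t=env.read_camera("top"); print(env.current_clock(),env.current_position())
np.save("pics/s1.npy",s);np.save("pics/t1.npy",t)
a=cv2.resize(s["frame"][120:250,240:410,::-1],(400,300),interpolation=3);b=cv2.resize(t["frame"][140:260,220:360,::-1],(400,300),interpolation=3); w=cv2.imread("pics/w_lid.png")[60:300,100:540]
cv2.imwrite("pics/chk2.png",np.vstack([np.hstack([a,b]),cv2.resize(w,(800,300))]))
```

```text
23.4083 [440.085  75.086 289.756]
```

View pics/chk2.png

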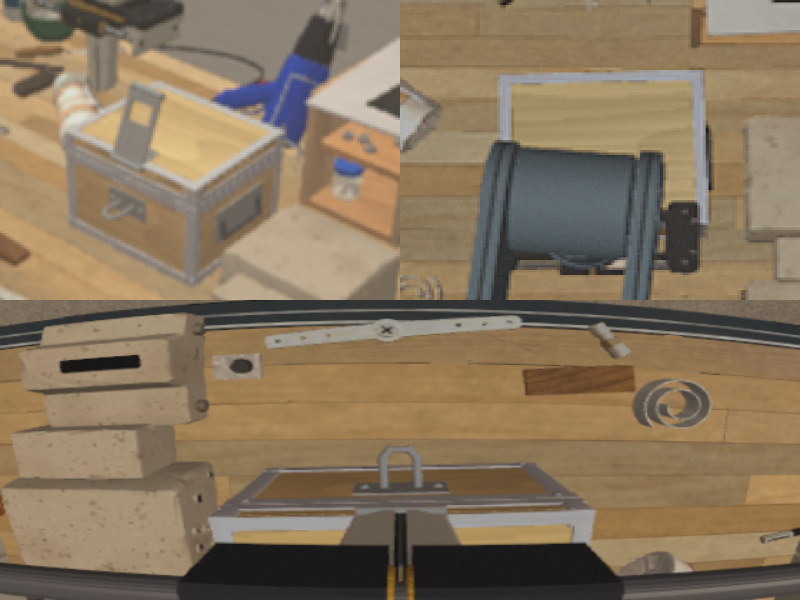

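The lid is shut and the hasp stands up, leaning back slightly; in the scene crop its base is at (125,165) and its end at (147,88). The staple tip is at (400,446) in the wrist part. I'll swing the hasp down by pushing the solid strap about 45 mm from the hinge, above the slot.

```bash
cat >> h.py <<'E'
def tip(p,yaw=180,tilt=0):  # fingertip position -> TCP, orientation ; tilt>0: fingertips lead to +x
    r=R.from_euler('y',-np.radians(tilt))*rot(down(np.radians(yaw))); z=r.apply([0,0,1]); q=r.as_quat()
    return list(np.array(p,float)-14*z),[q[3],*q[:3]]
E
python3 - <<'E'
from h import *
s=np.load("pics/s1.npy",allow_pickle=True).item()
o,v=ray(s,(302.5,158.1)); e=o+v*(75-o[1])/v[1]
o,v=ray(s,(240+125/2.353,120+165/2.308)); b=o+v*(75-o[1])/v[1]
dl=np.arctan2(e[0]-b[0],e[2]-b[2]); print("end",e,"base",b,dl)
c=load("w_lid"); print("staple tip",onz(*ray(c,(320,176.8),c["T"]),93))
assert abs(dl)<.65
hx,hz,Y=476,154,75
p,q=tip([570,Y,276]);env.move_linear(p,vel=250)
p,q=tip([570,Y,201]);env.move_linear(p,vel=200)
f0=np.array(env.current_force())
p,q=tip([545 if dl>.3 else 520,Y,201]);env.move_linear(p,vel=200)
for ph in [2.8,2.4,2.0,1.65,1.4,1.1,.8,.5,.3]:
    n=np.array([-np.cos(ph),np.sin(ph)]); d=np.array([-np.sin(ph),-np.cos(ph)])
    C=np.array([hx,hz])+45*d+4*n; C[0]+= 9*np.clip((ph-1.57)/.15,-1,1)
    tl=0 if ph>1.5 else min(20,20*(1.57-ph)/.7)
    p,q=tip([C[0],Y,C[1]],180,tl); env.move_linear(p,q,vel=100)
    print(ph,C,np.array(env.current_force())-f0)
x=C[0]
for i in range(25):
    F=np.array(env.current_force())-f0
    if F[0]<-10: break
    x+=1.5; p,q=tip([x,Y,C[1]],180,20); env.move_linear(p,q,vel=30)
print(x,C[1],F,env.current_clock(),env.current_position())
E
```

```text
end [518.239  75.    245.896] base [477.575  75.    150.564] 0.4031837904749794
staple tip [438.662  74.969  93.   ]
2.8 [473.694 197.74 ] [ 0.661 -0.369 -1.502]
2.4 [457.554 189.885] [ 1.281  0.553 -1.434]
2.0 [445.746 176.364] [-0.066  1.235 -1.916]
1.65 [436.258 161.548] [ 0.504 -0.476 -1.652]
1.4 [421.975 150.293] [ 1.36  -0.242 -1.78 ]
1.1 [425.081 137.153] [ 0.518 -0.558 -1.158]
0.8 [431.932 125.518] [ 0.614  0.481 -1.59 ]
0.5 [441.916 116.426] [ 0.044 -0.25  -0.278]
0.3 [449.88  112.192] [ 0.529  0.185 -0.761]
469.3802447437373 112.19193881599308 [-11.457  -2.273   7.313] 31.4833 [462.186  75.182 124.545]
```

The strap gave firm resistance at the end, so I'll back off and check the hasp, then photograph the pins from above.

Run:
```python
from h import *
x,y,z=env.current_position()
env.move_linear([x-25,y,z+5],vel=150)
p,q=tip([430,75,250]); env.movep(p,q); wrist("w_hasp"); print(env.current_position())
env.movep([475,-340,290],down(np.radians(194))); wrist("w_pins"); print(env.current_clock(),env.current_position())
env.gripper_to(0.6)
a=cv2.imread("pics/w_hasp.png")[110:310,210:430]; b=cv2.imread("pics/w_pins.png")[60:300,120:520]
cv2.imwrite("pics/chk3.png",np.hstack([cv2.resize(a,(330,300),interpolation=3),cv2.resize(b,(470,300),interpolation=3)]))
s=env.read_camera("scene")["frame"][:,:,::-1]; a=cv2.resize(s[160:250,255:375],(400,300),interpolation=3); b=cv2.resize(s[230:330,380:480],(400,300),interpolation=3)
cv2.imwrite("pics/chk3.png",np.vstack([cv2.imread("pics/chk3.png"),np.hstack([a,b])]))
```

```text
[429.643  75.118 262.507]
34.225 [ 475.374 -338.732  290.091]
```

View pics/chk3.png

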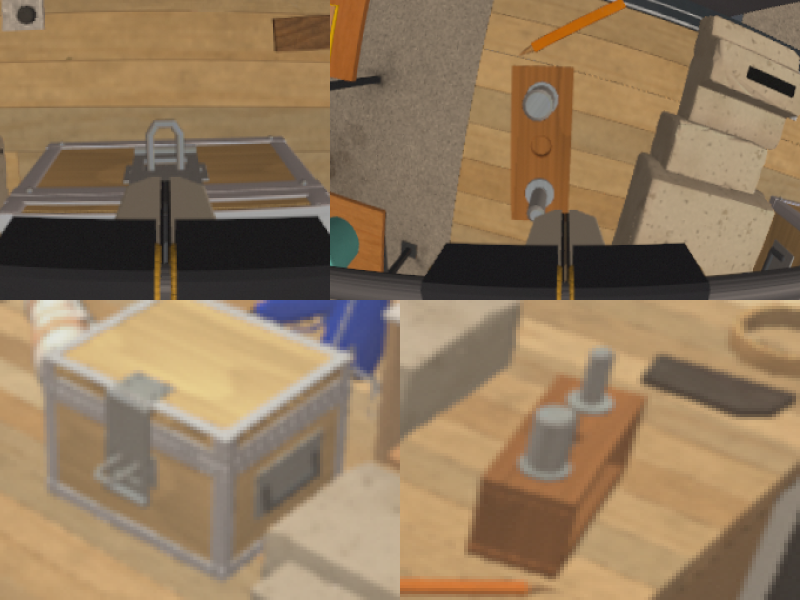

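The hasp is down with the staple through it. The slim pin's collar is at (539,190) in the right crop, and in the scene crop its collar is at (590,402) with the handle top at (600,352). I'll work out the pin, the hasp end and the loop from these.

Run:
```python
from h import *
c=load("w_hasp"); t=lambda x,y,z,c=c: onz(*ray(c,(x,y),c["T"]),z)
g=lambda x,y:(210+x/1.5,110+y/1.5)
for n,x,y,z in [("roll@57",165,150,57),("tip out",166,120,93),("legL out",147,140,93),("legR out",186,140,93)]: print(n,t(*g(x,y),z)[:2])
p=load("w_pins"); k=lambda x,y:(120+(x-330)/1.175,60+y/1.25)
for n,x,y,z in [("slim col",539.5,191,93),("slim top-edge(+15)",539.5,178,93),("handle top",536,211,148),("thick col",541,99,93),("thick top",541,101,148)]: print(n,t(*k(x,y),z,p)[:2])
s=np.load("pics/s1.npy",allow_pickle=True).item()
for px,z in [((427.5,264),93),((430,247.5),148)]: print("scene",onz(*ray(s,px),z)[:2])
# grey segmentation of slim collar+handle
f=p["frame"].astype(int); m=((f.max(2)-f.min(2))<30).astype(np.uint8); roi=np.zeros_like(m); roi[185:240,280:325]=1; m&=roi
n,l,st,ce=cv2.connectedComponentsWithStats(m); print(st[1:],ce[1:])
```

```text
roll@57 [472.711  74.927]
tip out [438.37   75.637]
legL out [453.295  61.895]
legR out [453.315  90.11 ]
slim col [ 522.93  -353.421]
slim top-edge(+15) [ 510.343 -356.29 ]
handle top [ 521.483 -353.173]
thick col [ 437.847 -371.743]
thick top [ 433.77  -369.092]
scene [ 522.721 -355.837]
scene [ 520.947 -354.539]
[[286 203  39  37 857]] [[301.355 223.274]]
```

Run:
```python
from h import *
env.move_linear([522,-354,215],vel=250)
env.move_linear([522,-354,128],vel=120)
f0=np.array(env.current_force())
env.gripper_to(0,40); print("w",env.current_width()*93,env.current_grip_force(),np.array(env.current_force())-f0)
env.move_linear([522,-354,300],vel=170)
print("w",env.current_width()*93,env.current_clock())
env.movep([456.5,75.4,300],down(np.radians(181.5)))
env.move_linear([456.5,75.4,206],vel=200)
env.dwell(.3); w=wrist("w_pin2"); s=env.read_camera("scene"); np.save("pics/s2.npy",s)
print(env.current_position(),env.current_width()*93,env.current_force(),env.current_clock())
a=w["frame"][100:260,220:420,::-1]; b=s["frame"][140:260,250:370,::-1]
cv2.imwrite("pics/chk4.png",np.hstack([cv2.resize(a,(400,400),interpolation=3),cv2.resize(b,(400,400),interpolation=3)]))
```

```text
w 15.050518890834717 40.00004589557648 [ 0.046  1.139 -0.003]
w 15.410517660677758 38.55
[456.79   75.422 206.599] 15.26090385080287 [ 0.855  0.694 -1.27 ] 41.1667
```

View pics/chk4.png

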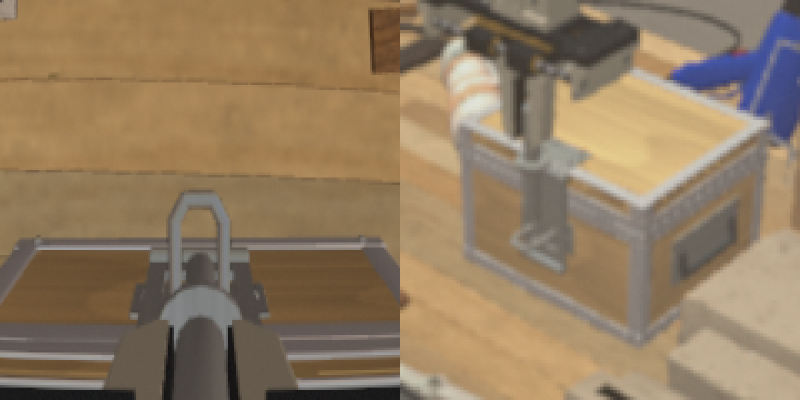

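The pin is held upright, with its tip at (200,262) centred between the staple legs at (170,250) and (230,250). I'll lower it with force checks.

Run:
```python
from h import *
f0=np.array(env.current_force()); z=206; hit=False
env.move_linear([456.5,75.4,162],vel=60); print(np.array(env.current_force())-f0)
z=162
while z>129:
    z-=2; env.move_linear([456.5,75.4,z],vel=40)
    F=np.array(env.current_force())-f0
    if np.linalg.norm(F)>7: hit=True;break
print(z,hit,F,env.current_position(),env.current_clock())
if z<=138:
    env.gripper_to(0.45); env.dwell(.3)
    x=env.current_position(); env.move_linear([456.5,75.4,250],vel=150)
    env.movep([380,75,280],down(np.radians(181.5))); w=wrist("w_end"); s=env.read_camera("scene")
    a=w["frame"][100:260,220:420,::-1]; b=s["frame"][140:260,250:370,::-1]
    cv2.imwrite("pics/chk5.png",np.hstack([cv2.resize(a,(400,400),interpolation=3),cv2.resize(b,(400,400),interpolation=3)]))
    print(env.current_clock())
```

```text
[-1.496 -0.688 -0.395]
130 True [-3.873 -0.466 10.992] [457.214  75.434 131.438] 46.05
48.475
```

The pin stopped with 11 N upward at TCP z = 131, which is the expected collar height. My picture allowance is used up, so I'll check numerically that the pin stands where predicted, then hand in.

Run:
```python
from h import *
c=load("w_end"); Ti=np.linalg.inv(c["T"]); F=200/np.tan(np.radians(c["fovy"])/2)
def proj(P):
    v=(Ti@np.array([*P,1]))[:3]; th=np.arctan2(np.hypot(v[0],v[1]),v[2]); d=v[:2]/np.hypot(v[0],v[1])*th*F; return int(round(c["cx"]+d[0])),int(round(c["cy"]+d[1]))
for n,P in [("handle top",(456.5,75.4,153)),("handle mid",(456.5,75.4,125)),("collar L",(456.5,88.5,98)),("collar R",(456.5,62.3,98)),("collar front",(443.5,75.4,98)),("outL",(456.5,97,98)),("outR",(456.5,54,98))]:
    x,y=proj(P); print(n,(x,y),c["frame"][y,x])
# handle width profile near handle top row / mid row
for z in (150,115):
    x,y=proj((456.5,75.4,z)); r=c["frame"][y,x-22:x+23].astype(int); print(z,x,(r.max(1)-r.min(1)).tolist())
s=env.read_camera("scene");t=np.linalg.inv(s["world_from_camera"]);f=200/np.tan(np.radians(s["fovy"])/2)
for P in [(456.5,75.4,151),(456.5,75.4,120),(456.5,75.4,97)]:
    v=t@np.array([*P,1]);x=int(round(s["cx"]+f*v[0]/v[2]));y=int(round(s["cy"]+f*v[1]/v[2]));print("scene",x,y,s["frame"][y,x-6:x+7].mean(1).astype(int))
print(env.current_width(),env.current_clock())
```

```text
handle top (319, 267) [137 139 139]
handle mid (319, 255) [87 80 74]
collar L (330, 245) [135 137 137]
collar R (308, 244) [140 143 144]
collar front (319, 234) [83 77 72]
outL (337, 245) [114  98  82]
outR (301, 244) [128 130 128]
150 319 [11, 11, 11, 12, 11, 12, 12, 12, 10, 11, 11, 12, 12, 11, 11, 15, 14, 15, 15, 13, 8, 5, 3, 4, 5, 9, 11, 10, 16, 14, 12, 11, 11, 12, 12, 12, 11, 11, 11, 11, 10, 11, 15, 17, 19]
115 319 [56, 39, 12, 11, 11, 11, 11, 13, 11, 1, 15, 1, 3, 2, 2, 11, 11, 10, 11, 10, 12, 12, 12, 12, 13, 13, 15, 15, 8, 1, 2, 2, 2, 4, 7, 11, 12, 11, 11, 10, 12, 40, 54, 55, 54]
scene 288 194 [124 125 128 124 126 140 146 143 126 109 103 104 104]
scene 288 203 [115 115 114 115 115 108 105 104 101  98 101 104 105]
scene 288 209 [113 120 136 150 151 130 119 116 118 133 149 149 131]
0.4515352475943936 48.525
```

```bash
python3 -c "
from workcell import env
print(env.sign_off(), env.current_clock())"
```

```text
the job is handed in; nothing more can be done
the job is handed in; nothing more can be done
```

I handed the job in at about 48.5 s: the trimmer is in the left bay, the lid is shut, the hasp is down over the staple, and the slim pin's collar rests on the loop; no verdict came back, and I checked the pin's final seating by contact force and pixel values rather than a viewed picture.

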